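Stroke down a nameplate on the press bed

ROBOT

A 6-joint arm with a two-finger parallel gripper is mounted at the origin on the work surface. World frame = base frame: x ahead of the robot, y to its left, z up, the work surface at z = 0. Lengths are in mm, angles in rad, forces in N, time in s.
With the tool pointing down it reaches from about 400 to 925 mm from the base axis. Payload 12.5 kg.
Tool frame: the origin (TCP) lies between the finger pads; the fingertips stand 11 mm ahead of it and the grasp point (between the pads) lies 8 mm behind it (env.tip_extent is the distance from the TCP to the fingertips, in mm); x points along the fingers, z is the direction in which the jaws open and shut, and the axes are right-handed (so a half turn about x gives the same grasp; the last joint's range is limited). The gripper opens to 95 mm and grips with 3 to 60 N. Pads are 20 mm wide; open, the fingers measure 119 mm over their backs; the gripper's body (75 mm by 180 mm) begins 59 mm behind the grasp point.
Start: joints at [1.24, 0.491, 1.559, -0, 1.092, -0.106], TCP at [139.302, 609.299, 187.761] pointing down, gripper open.
Joint ranges: [-3.1, 3.1], [-0.84, 2.19], [0.05, 2.79], [-1.13, 4.28], [0.06, 2.93], [-2.69, 2.69]. Speed limits (rad/s): [2.22, 2.22, 2.79, 3.14, 3.14, 3.14].

INTERFACE

Orientations are given as [roll, pitch, yaw] about the fixed x, y, z axes, in that order (R = Rz(yaw) Ry(pitch) Rx(roll)).
In Python, from cell import status, imaging, env gives the robot as it stands. The module is installed in compiled form; this text tells all that it offers.
- The arm moves only by the tool apply_moves, never from a script. Its argument "increments" is a list of rows, each a list of 5 numbers: the closure, from 0 (fully open) to 1 (shut), then the shift along the tool's x, y, z in mm, then the turn about the tool's x in degrees. A call has 1 to 10 rows; each row shifts and turns the commanded pose from where the row before left it, along the tool's axes as they then stand; what a row does not reach is not made up. A row lasts 1/10 s, in which the tool goes at most 50 mm and 8.59 degrees, less where a joint would pass 70% of its speed; a pose out of reach is approached as far as the arm can. A call with a gripper value outside its range is refused whole. The fingers move at their own pace and stop on an object; the grip force is fixed at half the most. Time passes only in rows, so rows that do not move let the fingers close. It gives the time, the measured TCP pose, the force and the opening at its end, in the units of the state.
- status.state(): the state, without advancing time (a new reading comes with each control period).
- imaging.read_camera(name): name is "side" or "top"; returns a dict with "pixels" (420x560x3 uint8, red, green, blue), "fovy" (degrees; the focal length in pixels is half the picture's height over the tangent of half this angle, whatever the lens; pixels are square), "cx", "cy" (the principal point, pixels), "distortion" ([k1, k2, p1, p2, k3] as OpenCV has them; the pictures are not rectified), "R" (3x3) and "t" (3): a world point X has camera coordinates R X + t. Camera axes: x right, y down, z forward; pixel columns grow to the right and rows downward; lengths in mm; the calibration is good to about 2 mm. A picture is of the moment at which its call begins. There is no depth.
- env.job_done(): hands the job in, once; it reports no verdict.
The state is a dict: "t": time; "joints": joint angles; "qvel": joint speeds; "tau": joint torques, N m; "eef_pos": TCP position; "tcp_rot": TCP orientation; "ft_force": force on the tool from outside, world axes, zero at the start; "moment": the same for the moment, N m; "opening": opening from 0.0 (shut) to 1.0 (fully open).
Only numpy, scipy, OpenCV 4.12 (cv2) and the standard library are available. Lean on these libraries where they do the work, as an engineer would, in place of code of your own. Each camera call takes 0.05 s, during which the arm holds its last target. There are 200 camera calls.

TASK

Press the white nameplate's adhesive down with one light, unbroken stroke of the fingertips along its row of marks: start on the orange block, pass centred over each black dot in turn, and finish on the blue block, keeping the sprung nameplate slightly pressed the whole way but never pushed down to its stop. The program finishes while still holding the fingertips pressed on the blue block. Grasp nothing, and leave the loose things around it where they are.

Things in the scene. Friction and masses are not known exactly. Their poses are not given: they have to be found in the camera images.
- plate (a joint): How far the yellow carrier with the white nameplate has sunk on its springs, in m: 0 up, at most 0.010 (bottomed). It moves straight down, never tilts, and springs back. About 2 N starts it sinking, then about 0.8 N more per mm; about 9 to 10 N bottoms it. A push that sinks it 2 to 7 mm is right. The nameplate is a rigid white strip 200 x 44 x 3 mm, flush on a yellow carrier 212 x 52 mm; its face stands 59 mm above the table when up. It does not slide sideways.
- mark_1 (a point): Start mark: orange block 20 x 30 mm printed on the white nameplate, at one end. Point: its centre, on the nameplate's face (about 0.2 mm under the printed top), 59 mm above the table when unpressed; sinks with the nameplate. x axis: along the row towards the blue block; y: across; z: up. The row is mark_1 to mark_5, straight, 38 mm apart, on the nameplate's centre line.
- mark_2 (a point): Black dot, 12 mm across, 38 mm from the orange block; point and axes as for mark_1.
- mark_3 (a point): Black dot, 12 mm across, middle of the nameplate; point and axes as for mark_1.
- mark_4 (a point): Black dot, 12 mm across, 38 mm before the blue block; point and axes as for mark_1.
- mark_5 (a point): Finish mark: blue block 20 x 30 mm at the other end of the nameplate; point and axes as for mark_1.
- bed: Sprung press bed: black base 218 x 56 x 14 mm that carries the yellow carrier and nameplate 28 mm above its underside on two rubber posts. Origin: centre of its underside, 22 mm above the table; x along the row from orange to blue, z up. Fixed to the turntable.
- turntable: Locked (does not turn) round grey work turntable, 310 mm across, top 22 mm above the table. Origin: centre of its underside, on the table.
- spare_tag: Loose yellow tag 70 x 22 x 6 mm lying on the turntable beside the bed; its origin is the centre of its underside; bystander, leave it where it is
- core: Loose cardboard ring 54 mm across, 25 mm high, on the turntable beside the bed; its origin is the centre of its underside; bystander, leave it where it is
- stud_pot: Loose aluminium pot with black cap, 36 mm across, 35 mm high, on the turntable beside the bed; its origin is the centre of its underside; bystander, leave it where it is
- mug: Blue mug 80 mm across, 95 mm high, right of the turntable; its origin is the centre of its underside; bystander, leave it where it is
- label_roll: White paper label roll lying flat, 110 mm across, 50 mm high, left of the turntable; its origin is the centre of its underside; bystander, leave it where it is
- driver: Screwdriver lying on the table, left; bystander, leave it where it is
- cleaner: White spray-cleaner bottle 56 mm across, 150 mm high, left, far; its origin is the centre of its underside; bystander, leave it where it is

How it is judged (in metres and radians):
On the way, in this order (a step that is already met when the one before it is completed fails the run):
1. the fingertips press lightly on the orange block (grasp point within 18 mm of its centre, nameplate sunk more than 0.8 mm) (contact force between the fingers and bed above 0.5 N and value of joint plate above 0.0008 m and horizontal distance between the grasp point and mark_1 below 0.018 m), for 0.05 s.
2. the fingertips press lightly on the first black dot (grasp point within 18 mm of its centre, nameplate sunk more than 0.8 mm) (contact force between the fingers and bed above 0.5 N and value of joint plate above 0.0008 m and horizontal distance between the grasp point and mark_2 below 0.018 m), for 0.05 s.
3. the fingertips press lightly on the middle black dot (grasp point within 18 mm of its centre, nameplate sunk more than 0.8 mm) (contact force between the fingers and bed above 0.5 N and value of joint plate above 0.0008 m and horizontal distance between the grasp point and mark_3 below 0.018 m), for 0.05 s.
4. the fingertips press lightly on the third black dot (grasp point within 18 mm of its centre, nameplate sunk more than 0.8 mm) (contact force between the fingers and bed above 0.5 N and value of joint plate above 0.0008 m and horizontal distance between the grasp point and mark_4 below 0.018 m), for 0.05 s.
5. the fingertips press lightly on the blue block (grasp point within 18 mm of its centre, nameplate sunk more than 0.8 mm) (contact force between the fingers and bed above 0.5 N and value of joint plate above 0.0008 m and horizontal distance between the grasp point and mark_5 below 0.018 m), for 0.05 s.
At the end, for the whole second after the job is handed in: The fingertips still press the blue block: within 18 mm of its centre horizontally, contact over 0.5 N, nameplate sunk 0.8 to 9 mm; every loose bystander within 20 mm of where it started (all of step 5 and value of joint plate below 0.009 m and distance of each of spare_tag, core, stud_pot, mug, label_roll, driver, cleaner from where it was at the start of the episode below 0.02 m); the arm keeps its last pose, push and grip.
It fails at once if the nameplate is pushed down to its stop (over 9.5 mm) or pressed harder than 25 N (value of joint plate above 0.0095 m or contact force between the fingers and bed above 25 N).
It fails at once if the fingertips are low (within about 30 mm) over the row between the two end blocks without pressing the nameplate (x of the grasp point in the frame of mark_3 between -0.057 and 0.057 m and y of the grasp point in the frame of mark_3 between -0.018 and 0.018 m and z of the grasp point in the frame of mark_3 below 0.05 m and value of joint plate below 0.0002 m).
It fails at once if a loose bystander is moved, lifted or carried by more than 20 mm (distance of any of spare_tag, core, stud_pot, mug, label_roll, driver, cleaner from where it was at the start of the episode above 0.02 m).
It also fails if it takes over 38 s, if anything falls off the work surface, if the arm or the gripper's body presses on something with over 40 N, if the wrist force passes 120 N, or if a joint passes its speed limit or range.

## Working session

There is one attempt and no reset: what is moved stays moved. The work goes in short steps, Python scripts to look and compute and a tool call to move; the robot and the scene stay as the last step left them, time stands still between calls to the robot, and variables do not carry over. Pictures are saved under pics/ and viewed, about 8 in all and at most 12, crops included, and the job is handed in when it is done.

Besides the shell and the picture viewer there is one more tool, called after ">>>" as a command line: name --pt "numbers of a row" for each row, then --argument value for the rest. apply_moves: Moves the arm, as the interface text tells. Its arguments: {"type":"object","properties":{"increments":{"type":"array"}},"required":["increments"]}

```bash
mkdir -p pics; cat > h.py <<'E'
import numpy as np, cv2
from cell import status, imaging, env
def cam(n):
    c=imaging.read_camera(n); p=c["pixels"]; f=p.shape[0]/2/np.tan(np.radians(c["fovy"])/2)
    c["K"]=np.array([[f,0,c["cx"]],[0,f,c["cy"]],[0,0,1]]); c["D"]=np.array(c["distortion"],float)
    c["R"]=np.array(c["R"]);c["t"]=np.array(c["t"]).ravel(); return c
def ray(c,uv,z):
    n=cv2.undistortPoints(np.array(uv,float).reshape(-1,1,2),c["K"],c["D"]).reshape(-1,2)
    d=np.c_[n,np.ones(len(n))]@c["R"]; o=-c["R"].T@c["t"]
    return o+d*((z-o[2])/d[:,2])[:,None]
def proj(c,X): return cv2.projectPoints(np.array(X,float).reshape(-1,1,3),cv2.Rodrigues(c["R"])[0],c["t"],c["K"],c["D"])[0].reshape(-1,2)
def save(c,n): cv2.imwrite(f"pics/{n}.png",c["pixels"][:,:,::-1])
E
python3 - <<'E'
from h import *
for n in("top","side"):
    c=cam(n); save(c,n+"0"); print(n,c["fovy"],(-c["R"].T@c["t"]).round())
    np.savez(n+"0.npz",**{k:c[k] for k in("pixels","K","D","R","t")})
print(status.state(),env.tip_extent)
E
```

```text
top 55.23207758544878 [371.   3. 954.]
side 42.92116754789624 [  54. -635.  945.]
{'t': 0.1, 'joints': array([ 1.24040965e+00,  4.91467914e-01,  1.55938681e+00,  3.30416769e-05,
        1.09171858e+00, -1.05580896e-01]), 'qvel': array([ 0.00224597, -0.00129518, -0.00143265,  0.00067092, -0.00064972,
       -0.00035176]), 'tau': array([ 2.03075702e-03, -6.13621402e+01, -2.58606148e+01,  6.93681277e-02,
        4.69446892e-02, -5.57475346e-05]), 'eef_pos': array([139.20090112, 609.05019752, 187.24027481]), 'tcp_rot': array([ 3.00613555,  1.56981524, -1.93107446]), 'ft_force': array([-0.75474538,  0.27460024,  0.67711064]), 'moment': array([ 0.00580771,  0.06093176, -0.02268315]), 'opening': 1.002190211296162} 11.0
```

View pics/top0.png

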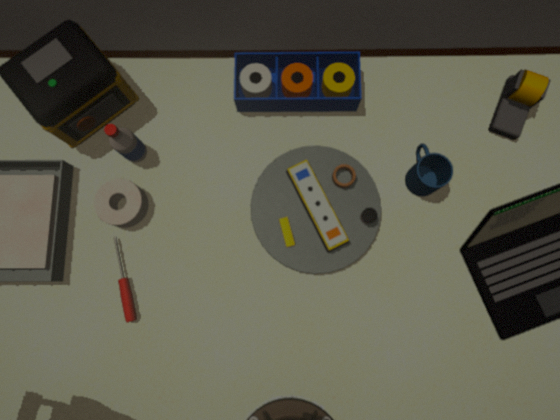

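View pics/side0.png

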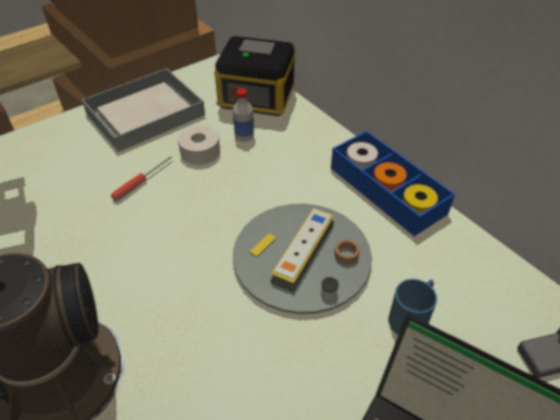

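The top view shows the orange block at about (334,233), the blue at (303,174) and dots between them. In the side view orange is at about (289,267) and blue at (318,218). The arm is clear of the bed in both. Next I measure the marks in both views.

```bash
python3 - <<'E'
from h import *
rois={"top":(285,155,352,255),"side":(268,205,338,292)}
res={}
for n in rois:
    c=dict(np.load(n+"0.npz")); x0,y0,x1,y1=rois[n]
    hsv=cv2.cvtColor(c["pixels"],cv2.COLOR_RGB2HSV)[y0:y1,x0:x1]
    H,S,V=cv2.split(hsv)
    for nm,m in(("orange",(H>=4)&(H<=17)&(S>150)&(V>110)),("blue",(H>100)&(H<130)&(S>130)&(V>60))):
        k,l,s,ce=cv2.connectedComponentsWithStats(m.astype(np.uint8)); i=1+np.argmax(s[1:,4])
        uv=ce[i]+[x0,y0]; res[n,nm]=(c,uv); print(n,nm,s[i],uv.round(1),ray(c,[uv],59.2).round(1))
    a=ray(c,[res[n,"orange"][1]],59)[0]; b=ray(c,[res[n,"blue"][1]],59)[0]
    print(n,"len",np.linalg.norm(b-a),"yaw",np.degrees(np.arctan2(b[1]-a[1],b[0]-a[0])),"mid",(a+b)/2)
    for f in(.25,.5,.75): # dark dot near prediction
        u,v=proj(c,[a+f*(b-a)])[0]; r=6
        g=cv2.cvtColor(c["pixels"],cv2.COLOR_RGB2GRAY)[int(v)-r:int(v)+r+1,int(u)-r:int(u)+r+1].astype(float)
        yy,xx=np.mgrid[-r:r+1,-r:r+1]; w=np.clip(g.max()*.6-g,0,None)*(xx**2+yy**2<=25)
        uv=[int(u)+(w*xx).sum()/w.sum(),int(v)+(w*yy).sum()/w.sum()]; print(" dot pred",(u,v),uv,ray(c,[uv],59)[0].round(1))
for nm in("orange","blue"):
    A=[];B=[]
    for n in rois:
        c,uv=res[n,nm]; p=ray(c,[uv],0)[0];q=ray(c,[uv],100)[0];d=(q-p)/np.linalg.norm(q-p);M=np.eye(3)-np.outer(d,d);A.append(M);B.append(M@p)
    print(nm,"tri",np.linalg.solve(sum(A),sum(B)).round(1))
from scipy.spatial.transform import Rotation as Ro
s=status.state();print(Ro.from_euler("xyz",s["tcp_rot"]).as_matrix().round(3))
E
```

```text
top orange [42 73 13 11 92] [332.9 233. ] [[482.7 -99.6  59.2]]
top blue [12 15 12  9 70] [302.2 173.9] [[619.6 -32.   59.2]]
top len 152.666306633103 yaw 26.254962083602475 mid [551.15333043 -65.8105816   59.        ]
 dot pred (np.float64(325.10433171653347), np.float64(217.91646780214583)) [np.float64(324.9613152804642), np.float64(217.78465506125082)] [517.2 -82.4  59. ]
 dot pred (np.float64(317.37127040274163), np.float64(203.05673029391986)) [np.float64(317.3645894001165), np.float64(203.03494467093768)] [551.2 -65.8  59. ]
 dot pred (np.float64(309.7425096051088), np.float64(188.39167283349894)) [np.float64(309.82381238725196), np.float64(188.42934455802765)] [585.3 -49.1  59. ]
side orange [14 57 13  9 64] [288.3 266.1] [[483.5 -99.4  59.2]]
side blue [45 11 11  6 37] [317.9 218.4] [[619.9 -32.3  59.2]]
side len 152.05591482625076 yaw 26.208914203028357 mid [551.8222405  -65.72104995  59.        ]
 dot pred (np.float64(296.15860368547715), np.float64(253.42810507225522)) [np.float64(296.08365508365506), np.float64(253.47104247104247)] [517.5 -82.5  59. ]
 dot pred (np.float64(303.6918431240511), np.float64(241.297675024384)) [np.float64(303.6767554479419), np.float64(241.2772397094431)] [551.8 -65.7  59. ]
 dot pred (np.float64(310.93061343996845), np.float64(229.64156923131063)) [np.float64(310.94163424124514), np.float64(229.52918287937743)] [586.2 -48.7  59. ]
orange tri [482.9 -99.6  59.8]
blue tri [619.8 -32.1  59.1]
[[-0.    -0.975  0.223]
 [-0.001  0.223  0.975]
 [-1.     0.    -0.001]]
```

The two views agree to about 1 mm, the mark spacing comes out at 152 mm, and the triangulated heights are 59–60 mm. That puts orange at (483.3, -99.4), blue at (619.7, -32.2) and the row yaw at 26.2°. I'll shut the gripper and turn tool z along the row, then travel high.

>>> apply_moves --pt "1 -4 0 0 8.5" --pt "1 -4 0 0 8.5" --pt "1 -4 0 0 8.5" --pt "1 -4 0 0 8.5" --pt "1 -4 0 0 8.5" --pt "1 0 0 0 8.4"

```text
t: 0.7
eef_pos: [139.3, 609.3, 207.9]
tcp_rot: [0.788, 1.571, 1.239]
ft_force: [-0.7, -0.3, 0.6]
opening: 0.55
```

>>> apply_moves --pt "1 0 -19 7 0" --pt "1 0 -40 14.5 0" --pt "1 0 -40 14.5 0" --pt "1 0 -40 14.5 0" --pt "1 0 -40 14.5 0" --pt "1 0 -40 14.5 0" --pt "1 0 -40 14.5 0" --pt "1 0 -40 14.5 0" --pt "1 0 -40 14.5 0" --pt "1 0 -40 14.5 0"

```text
t: 1.7
eef_pos: [431.1, 328.6, 207.6]
tcp_rot: [2.894, 1.57, -2.931]
ft_force: [-0.4, 1.2, -0.9]
opening: 0.009
```

>>> apply_moves --pt "1 0 -40 -14 0" --pt "1 0 -40 -14 0" --pt "1 0 -40 -14 0" --pt "1 0 -40 -14 0" --pt "1 0 -40 -14 0" --pt "1 0 -40 -14 0" --pt "1 0 -40 -14 0" --pt "1 0 -40 -14 0" --pt "1 0 -20 -7 0" --pt "1 0 0 0 0"

```text
t: 2.7
eef_pos: [473.7, -29.7, 207.5]
tcp_rot: [2.895, 1.571, -2.934]
ft_force: [0.5, -0.3, -0.2]
opening: 0.007
```

>>> apply_moves --pt "1 0 -33 -12 0" --pt "1 0 -34 -12 0" --pt "1 20 0 0 0" --pt "1 30 0 0 0" --pt "1 30 0 0 0" --pt "1 25 0 0 0" --pt "1 12 0 0 0" --pt "1 5 0 0 0" --pt "1 0 0 0 0" --pt "1 0 0 0 0"

```text
t: 3.7
eef_pos: [482.0, -98.0, 86.3]
tcp_rot: [-0.653, 1.57, -0.195]
ft_force: [-0.7, -0.2, 0.1]
opening: 0.003
```

```bash
python3 - <<'E'
from h import *
from scipy.spatial.transform import Rotation as Ro
s=status.state();R=Ro.from_euler("xyz",s["tcp_rot"]).as_matrix();print(s["eef_pos"].round(1),s["ft_force"].round(2));print(R.round(4))
p=s["eef_pos"]; O=np.array([483.3,-99.4,59]);B=np.array([619.7,-32.2,59])
for n,t in(("orange",O),("blue",B)): print(n,"tool delta",(R.T@(t-p)).round(1))
c=cam("side"); tip=p+R[:,0]*11; print("tip px",proj(c,[tip,O,B]).round(1))
im=c["pixels"][190:310,220:360,::-1]; cv2.imwrite("pics/side1.png",cv2.resize(im,None,fx=5,fy=5,interpolation=cv2.INTER_CUBIC))
E
```

```text
[482.  -98.   86.3] [-0.71 -0.19  0.09]
[[ 8.000e-04 -4.422e-01  8.969e-01]
 [-2.000e-04  8.969e-01  4.422e-01]
 [-1.000e+00 -5.000e-04  7.000e-04]]
orange tool delta [27.3 -1.8  0.5]
blue tool delta [ 27.4  -1.9 152.6]
tip px [[287.4 261.2]
 [288.2 266.2]
 [317.8 218.5]]
```

View pics/side1.png

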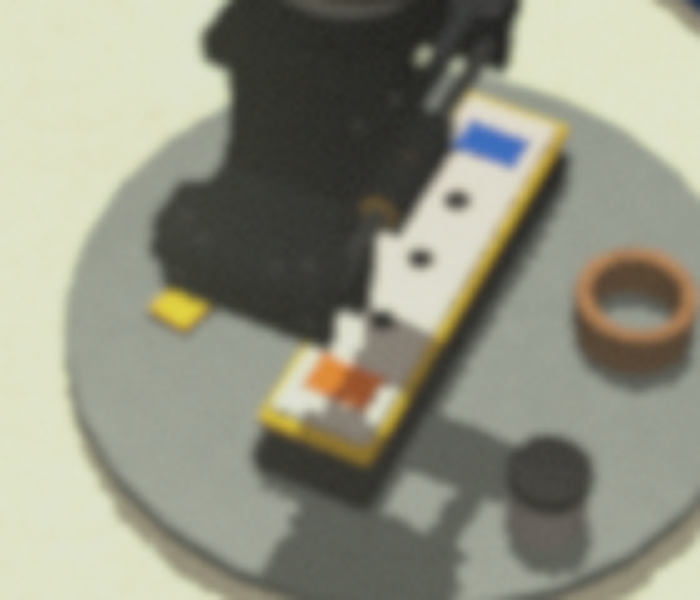

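The crop shows the shut fingers just above the orange block at crop (340,340), which matches the predicted tip. Bystanders look undisturbed. Now I'll centre and descend gently.

>>> apply_moves --pt "1 0 -1.8 -1 0" --pt "1 6 0 0 0" --pt "1 4 0 0 0" --pt "1 2 0 0 0" --pt "1 2 0 0 0" --pt "1 1 0 0 0" --pt "1 1 0 0 0" --pt "1 0 0 0 0" --pt "1 0 0 0 0"

```text
t: 4.65
eef_pos: [481.6, -100.3, 69.8]
tcp_rot: [-0.029, 1.571, 0.429]
ft_force: [-0.6, 0.2, 0.0]
opening: 0.003
```

>>> apply_moves --pt "1 1 0 0 0" --pt "1 1 0 0 0" --pt "1 0 0 0 0" --pt "1 0 0 0 0"

```text
t: 5.05
eef_pos: [481.5, -100.3, 67.7]
tcp_rot: [1.378, 1.571, 1.836]
ft_force: [0.6, 0.0, -0.4]
opening: 0.004
```

>>> apply_moves --pt "1 1 0 0 0" --pt "1 0 0 0 0" --pt "1 0 0 0 0"

```text
t: 5.35
eef_pos: [481.5, -100.3, 66.7]
tcp_rot: [1.626, 1.571, 2.084]
ft_force: [0.1, 0.6, -0.1]
opening: 0.005
```

>>> apply_moves --pt "1 1 0 0 0" --pt "1 0 0 0 0" --pt "1 0 0 0 0"

```text
t: 5.65
eef_pos: [481.5, -100.3, 65.7]
tcp_rot: [1.723, 1.571, 2.181]
ft_force: [-1.4, -0.0, -0.2]
opening: 0.005
```

No force yet at a nominal tip height of 54.7 mm, so I look before going further.

```bash
python3 - <<'E'
from h import *
s=status.state();print(s["eef_pos"].round(1),s["ft_force"].round(2),s["moment"].round(2),s["tau"].round(2),env.tip_extent)
c=cam("side"); p=s["eef_pos"]; print("tip px*",(proj(c,[p-[0,0,11]])-[260,220]).round(1)*8)
im=c["pixels"][220:295,260:345,::-1]; cv2.imwrite("pics/side2.png",cv2.resize(im,None,fx=8,fy=8,interpolation=cv2.INTER_CUBIC))
fs=[]
for i in range(4): cam("side"); fs.append(status.state()["ft_force"])
print(np.round(fs,2))
E
```

```text
[ 481.5 -100.3   65.7] [-1.44 -0.02 -0.18] [-0.06 -0.04  0.05] [ 0.000e+00 -5.083e+01 -1.609e+01  2.000e-02  8.000e-02  0.000e+00] 11.0
tip px* [[222.4 384.8]]
[[ 0.67  0.41 -0.31]
 [-0.47  0.33 -0.57]
 [ 0.12  0.05  0.1 ]
 [ 0.09 -0.54  0.1 ]]
```

View pics/side2.png

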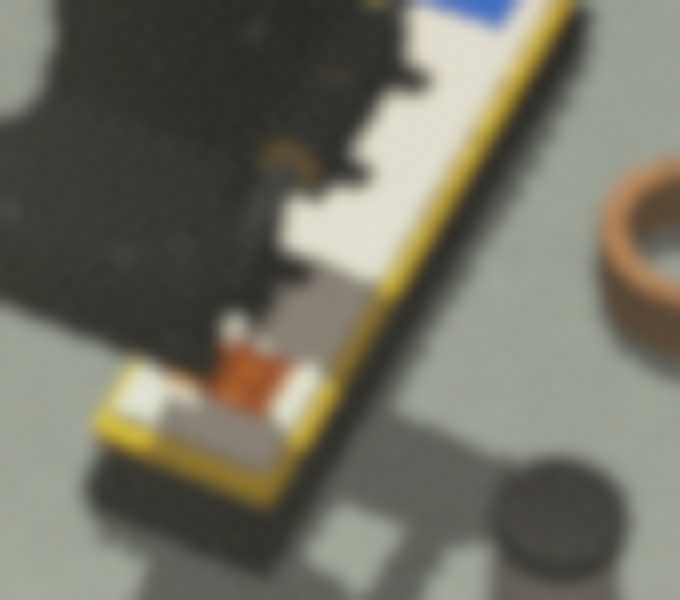

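The tip appears at about crop (215,365), slightly above the plate compared with the predicted (222,385), so there is no contact yet. I'll continue in 1 mm steps.

>>> apply_moves --pt "1 1 0 0 0" --pt "1 0 0 0 0" --pt "1 0 0 0 0"

```text
t: 6.2
eef_pos: [481.5, -100.3, 64.7]
tcp_rot: [1.525, 1.571, 1.983]
ft_force: [0.8, 0.1, -0.1]
opening: 0.002
```

>>> apply_moves --pt "1 1 0 0 0" --pt "1 0 0 0 0" --pt "1 0 0 0 0"

```text
t: 6.5
eef_pos: [481.5, -100.3, 63.7]
tcp_rot: [1.819, 1.571, 2.276]
ft_force: [-0.3, -0.7, 0.4]
opening: 0.0
```

>>> apply_moves --pt "1 1 0 0 0" --pt "1 0 0 0 0" --pt "1 0 0 0 0"

```text
t: 6.8
eef_pos: [481.5, -100.3, 62.7]
tcp_rot: [0.801, 1.571, 1.258]
ft_force: [-0.2, 0.7, -0.4]
opening: 0.003
```

```bash
cat >> h.py <<'E'
def mark(c,roi,lo,hi,smin=120,vmin=55):
    x0,y0,x1,y1=roi; H,S,V=cv2.split(cv2.cvtColor(c["pixels"],cv2.COLOR_RGB2HSV)[y0:y1,x0:x1])
    k,l,s,ce=cv2.connectedComponentsWithStats(((H>=lo)&(H<=hi)&(S>smin)&(V>vmin)).astype(np.uint8)); i=1+np.argmax(s[1:,4]); return ce[i]+[x0,y0],s[i]
E
python3 - <<'E'
from h import *
c0=dict(np.load("side0.npz")); c=cam("side"); B=[619.7,-32.2,59]
for cc in(c0,c): print(mark(cc,(300,205,338,232),100,130,130,60), )
print(proj(c,[B,[619.7,-32.2,52]]), proj(c,[status.state()["eef_pos"]-[0,0,11]]))
# yellow front-right rim edge profile at a column, vs start
for cc in (c0,c): print([int(v) for v in cc["pixels"][225:275,315].sum(1)])
d=c["pixels"][205:305,255:350,::-1]; cv2.imwrite("pics/side3.png",cv2.resize(d,None,fx=6,fy=6,interpolation=cv2.INTER_NEAREST))
E
```

```text
(array([317.89189189, 218.43243243]), array([13, 11, 11,  6, 37], dtype=int32))
(array([317.97435897, 218.43589744]), array([13, 11, 11,  6, 39], dtype=int32))
[[317.79442095 218.51204335]
 [317.62588574 220.60754793]] [[287.76891815 268.97698565]]
[544, 544, 545, 533, 525, 524, 534, 541, 543, 545, 544, 547, 547, 535, 520, 491, 466, 430, 392, 349, 315, 279, 238, 190, 160, 144, 139, 143, 147, 172, 192, 212, 247, 277, 310, 340, 360, 381, 383, 385, 388, 386, 392, 388, 389, 388, 381, 384, 390, 394]
[652, 656, 649, 643, 635, 632, 642, 652, 654, 652, 653, 656, 653, 644, 628, 601, 571, 527, 468, 417, 376, 328, 268, 216, 171, 152, 150, 155, 167, 185, 221, 250, 287, 333, 374, 409, 442, 457, 467, 468, 472, 469, 469, 473, 471, 470, 461, 432, 376, 311]
```

View pics/side3.png

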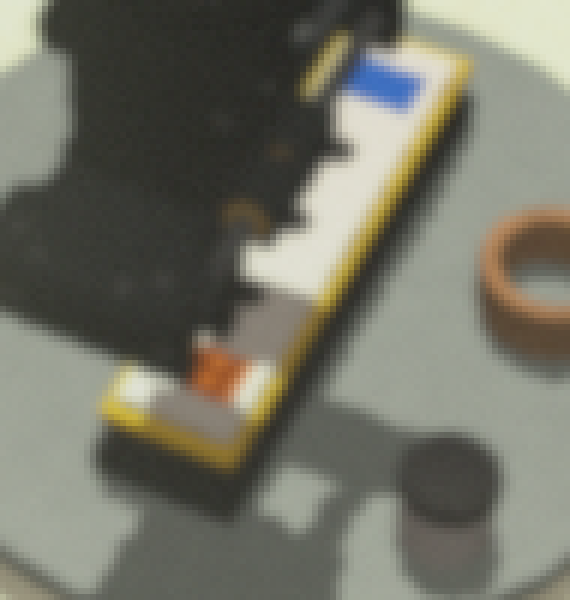

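The picture shows the plate has not sunk: the blue block is still at (318.0,218.4), unchanged. The finger is just above the orange block at about crop (185,375). I'll keep stepping down 1 mm at a time.

>>> apply_moves --pt "1 1 0 0 0" --pt "1 0 0 0 0" --pt "1 0 0 0 0"

```text
t: 7.15
eef_pos: [481.5, -100.3, 61.7]
tcp_rot: [1.105, 1.571, 1.563]
ft_force: [0.9, -0.1, -0.9]
opening: 0.004
```

>>> apply_moves --pt "1 1 0 0 0" --pt "1 0 0 0 0" --pt "1 0 0 0 0"

```text
t: 7.45
eef_pos: [481.5, -100.3, 60.7]
tcp_rot: [1.39, 1.571, 1.847]
ft_force: [0.2, 0.0, -1.0]
opening: 0.006
```

>>> apply_moves --pt "1 1 0 0 0" --pt "1 0 0 0 0" --pt "1 0 0 0 0"

```text
t: 7.75
eef_pos: [481.5, -100.3, 59.7]
tcp_rot: [1.601, 1.571, 2.058]
ft_force: [-0.4, -0.1, -0.2]
opening: 0.003
```

```bash
cat > chk.py <<'E'
from h import *
c=cam("side"); s=status.state(); u,_=mark(c,(300,205,338,232),100,130,130,60)
f=[s["ft_force"]]
for i in range(4): cam("side"); f.append(status.state()["ft_force"])
g=cv2.cvtColor(c["pixels"],cv2.COLOR_RGB2GRAY)
print("z",s["eef_pos"].round(1),"blue",u.round(2),"fz",np.mean(f,0).round(2),"tau",s["tau"].round(2))
E
python3 chk.py; python3 - <<'E'
from h import *
c=cam("side"); a=dict(np.load("side0.npz"))["pixels"][240:290,265:325,::-1]; d=c["pixels"][240:290,265:325,::-1]
cv2.imwrite("pics/side4.png",cv2.resize(cv2.convertScaleAbs(np.hstack([a,d]),alpha=1.3,beta=20),None,fx=6.5,fy=6.5,interpolation=cv2.INTER_CUBIC))
print((proj(c,[status.state()["eef_pos"]-[0,0,k] for k in(11,5,-8)])-[265,240])*6.5)
E
```

```text
z [ 481.5 -100.3   59.7] blue [318.22 218.51] fz [ 0.31  0.03 -0.21] tau [ 0.000e+00 -5.112e+01 -1.570e+01  2.000e-02  8.000e-02  0.000e+00]
[[147.98668312 194.03842312]
 [148.24312231 182.66569925]
 [148.8056859  157.71725389]]
```

View pics/side4.png

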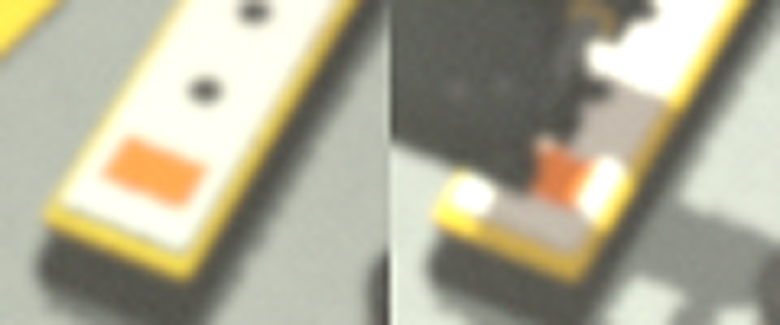

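```bash
python3 - <<'E'
from h import *
from scipy.spatial.transform import Rotation as Ro
c=cam("side"); s=status.state(); R=Ro.from_euler("xyz",s["tcp_rot"]).as_matrix(); p=s["eef_pos"]
P=lambda *v: (p+R@np.array(v,float))
for nm,pts in(("body bottom",[(-67,a,b) for a in(-37.5,37.5) for b in(-90,90)]),("body alt",[(-67,a,b) for a in(-90,90) for b in(-37.5,37.5)]),("finger tip",[(11,a,b) for a in(-10,10) for b in(-12,12)]),("finger top",[(-67,a,b) for a in(-10,10) for b in(-12,12)])):
    print(nm,(proj(c,[P(*q) for q in pts])).round(0).tolist())
q=c["pixels"].copy()[150:310,180:380,::-1]
q=cv2.resize(q,None,fx=4,fy=3.75,interpolation=cv2.INTER_CUBIC)
def box(pts,col):
    uv=(proj(c,[P(*v) for v in pts])-[180,150])*[4,3.75]
    cv2.polylines(q,[uv.astype(np.int32).reshape(-1,1,2)],True,col,1)
box([(-67,-37.5,-90),(-67,-37.5,90),(-67,37.5,90),(-67,37.5,-90)],(0,0,255))
box([(11,-10,-12),(11,-10,12),(11,10,12),(11,10,-12)],(0,255,0))
box([(11,0,0),(-67,0,0)],(255,255,0))
cv2.imwrite("pics/side5.png",cv2.convertScaleAbs(q,alpha=1.5,beta=30))
E
```

```text
body bottom [[285.0, 286.0], [324.0, 223.0], [250.0, 271.0], [291.0, 211.0]]
body alt [[322.0, 276.0], [337.0, 249.0], [240.0, 243.0], [257.0, 219.0]]
finger tip [[290.0, 276.0], [295.0, 267.0], [281.0, 272.0], [286.0, 264.0]]
finger top [[290.0, 252.0], [295.0, 244.0], [281.0, 248.0], [286.0, 240.0]]
```

View pics/side5.png

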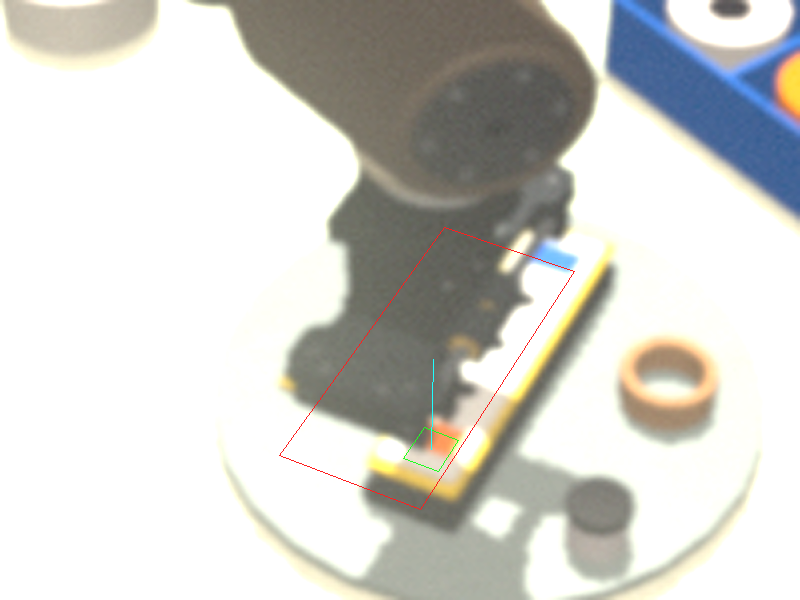

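The picture shows the visible gripper edge about 60–75 px (crop) above the predicted body outline. The orange at (445,437) is still visible inside the predicted tip box, so the real tip seems to be higher or offset. I'll print the pixels and check the finger itself.

```bash
python3 - <<'E'
from h import *
c=cam("side"); g=c["pixels"]
print("now R channel"); 
for r in range(246,282): print(r,' '.join("%3d"%v for v in g[r,272:304,0]))
t=cam("top"); save(t,"top6")
E
```

```text
now R channel
246  60  57  57  55  58  55  54  58  57  55  54  57  55  54  52  52  51  52  51  61  67  72  82 107 134 141 133 125 151 190 215 222
247  57  57  54  56  56  59  55  57  56  55  55  55  55  55  54  53  50  50  59  64  67  72  93 134 172 188 182 177 191 213 222 224
248  58  57  58  56  56  56  56  54  54  54  56  53  54  53  54  54  52  56  60  65  70  71  93 141 188 212 215 213 217 221 223 224
249  58  58  58  58  56  54  54  55  55  55  55  56  54  55  55  53  54  57  64  67  69  68  86 135 183 212 218 221 222 224 223 224
250  60  59  58  56  53  56  55  56  57  56  56  55  56  53  57  56  57  55  61  67  66  62  74 116 161 189 201 211 218 221 223 224
251  57  58  57  58  57  56  58  55  55  57  58  58  54  53  52  52  55  56  62  63  62  56  65  94 124 144 159 180 198 212 217 221
252  58  58  62  62  59  57  57  58  58  58  60  57  55  51  55  53  50  56  59  60  54  52  54  65  81  96 116 142 164 182 200 212
253  58  60  63  65  65  59  58  57  55  61  63  59  55  56  54  55  54  56  56  58  53  48  49  52  56  65  90 118 138 153 167 183
254  59  60  65  66  64  61  5
[... 2965 characters left out ...]
 130 133 128 113  90  64  53  51  63  78
277  92  70  65  70  81  91 105 113 120 130 136 141 140 140 137 135 132 131 131 133 133 131 132 129 116  93  67  53  52  59  73  85
278  76  63  56  57  58  65  72  83  93 105 118 129 134 139 141 139 138 135 131 132 133 131 132 125 105  76  56  50  54  66  80  91
279  69  56  57  53  56  54  57  59  68  76  88 102 113 121 130 137 140 140 141 138 137 136 130 115  89  64  52  53  64  76  88  94
280  60  58  57  55  56  56  53  55  54  58  64  73  81  91 106 117 128 134 138 141 142 137 125 101  76  56  53  59  71  85  92  95
281  61  55  53  55  55  54  53  54  54  52  54  56  61  65  77  88 101 112 124 131 134 128 109  84  63  52  55  62  79  93 100 103
```

View pics/top6.png

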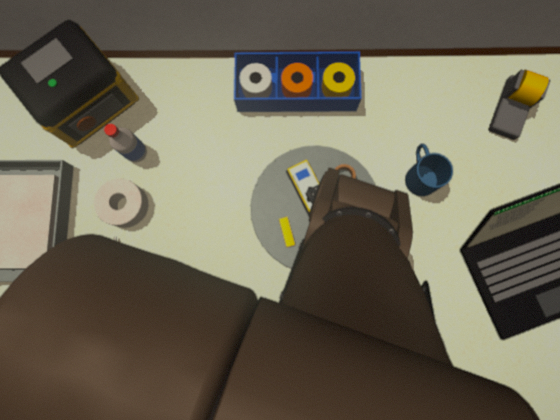

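The gripper's body hides the fingertips from the side camera in this yaw. Nothing is pressed, so I'll turn the tool 90° about its axis to show them.

>>> apply_moves --pt "1 0 0 0 -8.5" --pt "1 0 0 0 -8.5" --pt "1 0 0 0 -8.5" --pt "1 0 0 0 -8.5" --pt "1 0 0 0 -8.5" --pt "1 0 0 0 -8.5" --pt "1 0 0 0 -8.5" --pt "1 0 0 0 -8.5" --pt "1 0 0 0 -8.5" --pt "1 0 0 0 -8.5"

```text
t: 9.2
eef_pos: [481.5, -100.3, 59.7]
tcp_rot: [-1.048, 1.571, 0.899]
ft_force: [-0.6, -0.4, 0.1]
opening: 0.007
```

>>> apply_moves --pt "1 0 0 0 -5" --pt "1 0 0 0 0" --pt "1 0 0 0 0"

```text
t: 9.5
eef_pos: [481.5, -100.3, 59.7]
tcp_rot: [-0.814, 1.571, 1.211]
ft_force: [0.3, 0.2, 0.8]
opening: 0.006
```

```bash
python3 - <<'E'
from h import *
from scipy.spatial.transform import Rotation as Ro
c=cam("side"); s=status.state(); R=Ro.from_euler("xyz",s["tcp_rot"]).as_matrix(); p=s["eef_pos"]
print(s["t"],p.round(1),s["ft_force"].round(2),s["joints"].round(2)); print(R.round(3))
o=np.array([245,195]); k=6
q=cv2.resize(c["pixels"][195:295,245:365,::-1],None,fx=k,fy=k,interpolation=cv2.INTER_CUBIC)
for v in(11,-8,-40): 
    u=(proj(c,[p+R@np.array([v,0,0.])])[0]-o)*k; print(v,u.round()); cv2.circle(q,tuple(int(x) for x in u),2,(0,255,0),-1)
cv2.imwrite("pics/side7.png",cv2.convertScaleAbs(q,alpha=1.3,beta=30))
E
```

```text
9.55 [ 481.5 -100.3   59.7] [0.06 0.07 0.25] [-0.34  0.49  2.01  0.    0.64 -2.37]
[[ 0.    -0.898 -0.439]
 [ 0.    -0.439  0.898]
 [-1.    -0.     0.   ]]
11 [257. 449.]
-8 [257. 416.]
-40 [259. 357.]
```

View pics/side7.png

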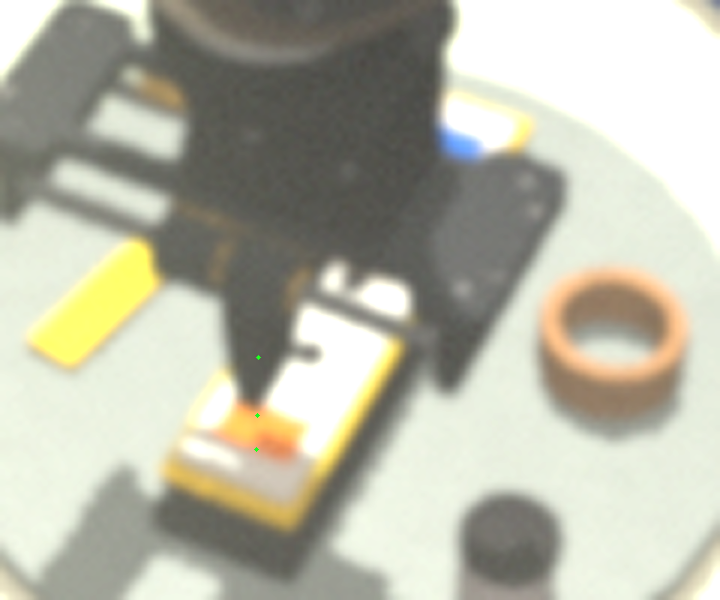

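Now the tip is visible at crop (255,405), against a predicted (257,449). So the shut tips are about 24 mm higher than the stated extent implies, if there is no sideways error. I'll descend at most 4 mm per call, which is less than the plate's travel.

>>> apply_moves --pt "1 2 0 0 0" --pt "1 2 0 0 0" --pt "1 0 0 0 0" --pt "1 0 0 0 0"

```text
t: 9.95
eef_pos: [481.5, -100.3, 55.6]
tcp_rot: [0.501, 1.571, 2.529]
ft_force: [-0.4, -1.3, -0.3]
opening: 0.003
```

>>> apply_moves --pt "1 2 0 0 0" --pt "1 0 0 0 0" --pt "1 0 0 0 0"

```text
t: 10.25
eef_pos: [481.5, -100.3, 53.7]
tcp_rot: [-0.317, 1.571, 1.711]
ft_force: [0.0, 0.1, 0.8]
opening: 0.004
```

```bash
python3 chk.py
```

```text
z [ 481.5 -100.3   53.7] blue [320.04 219.48] fz [ 0.04 -0.03 -0.02] tau [-0.000e+00 -5.141e+01 -1.534e+01 -5.000e-02  3.000e-02  0.000e+00]
```

>>> apply_moves --pt "1 2 0 0 0" --pt "1 1 0 0 0" --pt "1 0 0 0 0" --pt "1 0 0 0 0"

```text
t: 10.9
eef_pos: [481.5, -100.3, 50.6]
tcp_rot: [0.134, 1.571, 2.163]
ft_force: [-0.2, 0.1, 0.4]
opening: 0.006
```

>>> apply_moves --pt "1 1 0 0 0" --pt "1 1 0 0 0" --pt "1 0 0 0 0" --pt "1 0 0 0 0"

```text
t: 11.3
eef_pos: [481.5, -100.3, 48.7]
tcp_rot: [0.08, 1.571, 2.109]
ft_force: [0.5, 1.2, 0.5]
opening: 0.001
```

```bash
python3 - <<'E'
from h import *
c=cam("side"); s=status.state(); p=s["eef_pos"]; print(p,s["ft_force"].round(2)); g=c["pixels"]
print("pred tip",proj(c,[p-[0,0,11],p+[0,0,13]]).round(1),"orange centre",proj(c,[[483.3,-99.4,59]]).round(1))
for r in range(256,280): print(r,' '.join("%3d"%v for v in g[r,276:302,0]))
E
```

```text
[ 481.5422545  -100.29025957   48.70468188] [-0.25 -0.47 -0.01]
pred tip [[287.7 273. ]
 [287.8 266. ]] orange centre [[288.2 266.2]]
256 156 156 158 158 161 154 130  89  57  50  50  48  50  48  46  51  76 124 169 191 193 200 214 220 224 226
257 156 157 158 163 170 175 154 107  62  53  48  49  49  50  49  59  97 152 198 217 219 221 224 225 226 226
258 158 157 160 166 182 193 170 116  65  50  48  49  47  51  51  71 119 174 214 223 225 225 225 226 225 226
259 158 158 161 177 198 207 179 123  71  52  50  51  50  47  57  89 145 194 219 226 226 226 225 226 226 226
260 158 161 170 191 212 216 187 130  75  53  50  50  49  53  71 118 171 212 223 226 226 226 226 226 226 225
261 159 165 184 207 220 219 194 142  87  57  51  51  52  59  97 148 193 219 225 226 225 226 226 226 226 225
262 162 176 199 217 223 221 205 161 106  67  50  50  55  82 127 177 214 223 226 226 226 226 226 225 224 222
263 166 182 206 219 222 222 215 178 122  75  56  54  70 108 160 202 221 225 226 226 226 226 226 225 224 217
264 162 175 192 205 215 220 216 186 130  80  61  59  89 138 187 216 223 225 226 226 226 226 225 224 22
[... 925 characters left out ...]
 138 141 140 140 140 137 136 135 135 129 109  80  58
274 195 191 179 166 152 142 135 133 135 137 137 138 139 139 139 140 138 137 136 136 136 132 115  90  64  51
275 176 186 190 188 176 161 144 135 134 134 134 136 137 137 138 138 138 137 135 134 134 122 102  73  57  52
276 131 150 169 179 178 168 153 143 137 136 134 132 134 133 136 139 136 136 133 133 128 110  85  61  52  54
277  84 100 121 138 146 146 143 142 142 143 140 136 134 132 132 133 135 135 133 134 118  94  70  54  53  62
278  62  67  78  91 100 109 120 129 136 141 142 141 141 137 136 135 133 134 133 126 105  78  58  53  56  69
279  54  58  58  62  67  76  91 104 114 123 134 138 142 142 142 141 140 139 132 117  90  65  51  52  64  80
```

The tip is now at (286.7,266) in the side view, next to the orange centre (288.2,266.2). The constant vertical offset puts the tip at about z 62, so contact should come in 2–4 mm.

>>> apply_moves --pt "1 1 0 0 0" --pt "1 1 0 0 0" --pt "1 0 0 0 0" --pt "1 0 0 0 0"

```text
t: 11.75
eef_pos: [481.5, -100.3, 46.7]
tcp_rot: [-0.129, 1.571, 1.9]
ft_force: [-0.7, 0.4, -0.5]
opening: 0.003
```

>>> apply_moves --pt "1 1 0 0 0" --pt "1 0.5 0 0 0" --pt "1 0 0 0 0" --pt "1 0 0 0 0"

```text
t: 12.15
eef_pos: [481.6, -100.3, 45.2]
tcp_rot: [-0.913, 1.571, 1.115]
ft_force: [-0.0, -0.0, 0.1]
opening: 0.003
```

>>> apply_moves --pt "1 1 0 0 0" --pt "1 0.5 0 0 0" --pt "1 0 0 0 0" --pt "1 0 0 0 0"

```text
t: 12.55
eef_pos: [481.6, -100.3, 43.7]
tcp_rot: [-0.403, 1.571, 1.625]
ft_force: [-0.3, -0.1, -0.1]
opening: 0.004
```

```bash
python3 - <<'E'
from h import *
c=cam("side"); s=status.state(); p=s["eef_pos"]; print(p,s["ft_force"].round(2)); g=c["pixels"]
for r in range(262,284): print(r,' '.join("%3d"%v for v in g[r,276:302,0]))
a=dict(np.load("side0.npz"))["pixels"]; print("start"); 
for r in range(270,290): print(r,' '.join("%3d"%v for v in a[r,276:302,0]))
E
```

```text
[ 481.56762054 -100.29704825   43.72174742] [ 0.35 -0.69 -0.25]
262 163 177 200 217 223 219 192 138  81  59  50  52  49  56  87 139 186 216 224 226 226 226 226 226 226 222
263 166 182 206 218 222 219 198 148  92  60  51  51  52  70 115 170 210 223 226 226 226 226 226 227 223 218
264 162 175 192 200 208 210 198 159 102  62  51  50  57  88 139 189 218 224 226 227 226 227 226 224 219 210
265 160 165 168 171 177 189 187 157 108  65  55  54  67 102 150 191 214 221 224 225 225 224 225 222 215 204
266 166 170 168 158 157 162 165 144 106  78  65  66  83 115 149 175 192 206 215 220 222 222 223 219 209 201
267 170 180 181 173 165 157 154 140 119 103  91  88 106 130 149 160 168 179 193 205 214 219 220 213 201 195
268 158 166 174 178 171 164 160 151 138 129 121 117 130 145 152 156 158 160 166 175 189 207 209 203 197 181
269 148 148 154 158 159 163 164 159 155 144 138 136 144 151 155 155 155 153 151 150 160 176 185 190 188 164
270 147 141 142 143 145 150 157 160 159 148 141 142 147 150 152 152 154 150 145 141 143 148 157 166 162 135
271 154 143 143 144 144 144 145 148 151 145 139 142 143 145 147 
[... 2805 characters left out ...]
  56  63  72  80  78  66  55  51  50  59  71  87 102
284  58  55  49  51  52  51  52  53  49  51  51  51  50  52  53  53  56  57  53  49  49  56  67  81  97 115
285  63  60  57  55  53  53  53  49  50  50  52  51  52  52  50  50  51  53  50  52  55  62  74  88 108 121
286  77  70  67  62  58  54  54  51  49  52  48  49  50  51  51  50  51  49  52  52  57  69  82 100 116 129
287  84  80  76  73  68  66  60  56  50  51  52  52  46  50  51  52  50  47  52  55  64  77  96 113 125 131
288  95  88  84  82  80  74  72  65  60  56  54  53  52  51  50  49  53  49  53  58  70  87 107 123 132 134
289 110 105  98  91  86  85  82  77  70  66  63  59  56  51  51  51  51  53  57  65  79  98 116 128 132 133
```

>>> apply_moves --pt "1 1 0 0 0" --pt "1 1 0 0 0" --pt "1 0 0 0 0" --pt "1 0 0 0 0"

```text
t: 13.0
eef_pos: [481.5, -100.3, 41.7]
tcp_rot: [0.019, 1.571, 2.047]
ft_force: [-0.0, -0.6, -0.9]
opening: 0.004
```

>>> apply_moves --pt "1 1 0 0 0" --pt "1 0 0 0 0" --pt "1 0 0 0 0"

```text
t: 13.3
eef_pos: [481.5, -100.3, 40.7]
tcp_rot: [-0.073, 1.571, 1.955]
ft_force: [-0.0, 1.0, 0.6]
opening: 0.003
```

```bash
cat > chk2.py <<'E'
from h import *
# plate near-end rim edge row (subpixel half-level) at columns; tip bottom; mean force
def edge(col):
    r=np.arange(274,288); col=col[274:288].astype(float); h=95; i=np.where((col[:-1]>=h)&(col[1:]<h))[0]
    return r[i[-1]]+(col[i[-1]]-h)/(col[i[-1]]-col[i[-1]+1]) if len(i) else np.nan
f=[]
for i in range(4):
    c=cam("side"); s=status.state(); f.append(np.r_[s["ft_force"],s["moment"],s["tau"][1:3]])
g=c["pixels"][:,:,0]
a=dict(np.load("side0.npz"))["pixels"][:,:,0]
print(s["t"],s["eef_pos"].round(1),"F",np.mean(f,0).round(2))
print("edge shift px",np.nanmean([edge(g[:,x])-edge(a[:,x]) for x in range(282,294)]).round(2))
for r in range(263,273): print(r,' '.join("%3d"%v for v in g[r,280:296]))
E
python3 chk2.py
```

```text
13.5 [ 481.5 -100.3   40.7] F [-2.500e-01 -5.000e-02  7.000e-02  5.000e-02  4.000e-02 -2.000e-02
 -5.208e+01 -1.449e+01]
edge shift px 0.05
263 214 213 188 138  85  54  52  49  50  58  93 144 191 217 225 227
264 187 197 184 144  94  57  51  51  53  70 119 171 211 222 225 226
265 162 171 171 145  99  61  51  49  55  84 131 177 206 218 220 223
266 158 160 159 136  97  63  53  52  64  94 133 165 186 197 206 215
267 176 172 160 137 100  72  64  64  81 112 138 157 166 174 183 196
268 186 184 177 158 125 100  90  87 104 129 147 155 157 159 163 169
269 168 176 181 173 152 130 119 115 127 143 154 155 156 154 149 150
270 147 155 164 168 159 145 137 136 141 149 151 153 153 149 143 142
271 144 144 147 150 147 143 140 141 142 144 146 149 149 146 142 138
272 152 144 140 142 141 141 141 139 142 139 143 144 144 143 140 138
```

>>> apply_moves --pt "1 1 0 0 0" --pt "1 1 0 0 0" --pt "1 0 0 0 0" --pt "1 0 0 0 0"

```text
t: 13.9
eef_pos: [481.5, -100.3, 38.7]
tcp_rot: [0.026, 1.571, 2.054]
ft_force: [1.2, -1.0, -0.2]
opening: 0.004
```

>>> apply_moves --pt "1 1 0 0 0" --pt "1 1 0 0 0" --pt "1 0 0 0 0" --pt "1 0 0 0 0"

```text
t: 14.3
eef_pos: [481.5, -100.3, 36.7]
tcp_rot: [-0.124, 1.571, 1.905]
ft_force: [0.6, -0.0, 0.8]
opening: 0.006
```

```bash
python3 chk2.py
```

```text
14.5 [ 481.6 -100.3   36.7] F [-1.800e-01  1.100e-01 -3.400e-01  6.000e-02  5.000e-02 -0.000e+00
 -5.226e+01 -1.421e+01]
edge shift px 0.02
263 205 199 171 120  71  51  49  47  47  49  59  98 151 200 221 226
264 172 171 154 114  73  54  50  49  48  50  70 112 161 204 220 225
265 155 154 142 110  73  53  50  51  50  57  83 122 159 191 213 220
266 162 163 147 121  83  56  49  49  53  71 103 134 154 172 189 203
267 174 177 168 143 100  62  52  53  65  90 121 144 153 161 166 171
268 169 177 176 159 115  76  61  61  80 110 136 150 156 156 154 152
269 151 160 167 157 125  96  82  83 101 128 147 152 156 153 150 143
270 143 145 149 146 132 120 110 106 119 139 149 153 154 151 143 140
271 145 141 140 141 139 135 128 124 132 140 144 149 151 147 142 138
272 152 143 139 139 139 137 137 134 136 141 142 143 144 143 140 137
```

The lower edge of the tip is now at (287,269.7). Allowing for the pad's 10 mm half-width, that predicts contact at about y 270.4, so it is imminent.

>>> apply_moves --pt "1 1 0 0 0" --pt "1 1 0 0 0" --pt "1 0 0 0 0" --pt "1 0 0 0 0"

```text
t: 14.9
eef_pos: [481.5, -100.3, 34.7]
tcp_rot: [0.045, 1.571, 2.073]
ft_force: [0.1, 0.4, 0.0]
opening: 0.006
```

>>> apply_moves --pt "1 1 0 0 0" --pt "1 1 0 0 0" --pt "1 0 0 0 0" --pt "1 0 0 0 0"

```text
t: 15.3
eef_pos: [481.5, -100.3, 32.7]
tcp_rot: [0.096, 1.571, 2.124]
ft_force: [0.3, 0.1, 0.3]
opening: 0.004
```

```bash
python3 chk2.py | head -2; python3 - <<'E'
from h import *
c=cam("side"); q=c["pixels"][195:295,245:365,::-1]
cv2.imwrite("pics/side8.png",cv2.convertScaleAbs(cv2.resize(q,None,fx=6,fy=6,interpolation=cv2.INTER_CUBIC),alpha=1.1,beta=20))
E
```

```text
15.5 [ 481.6 -100.3   32.7] F [-6.100e-01  3.100e-01  1.000e-02  5.000e-02  0.000e+00  1.000e-02
 -5.245e+01 -1.394e+01]
```

View pics/side8.png

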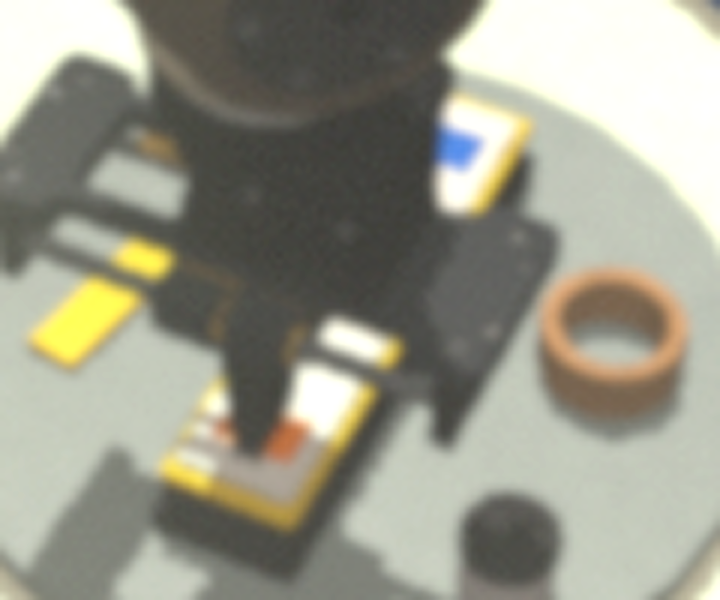

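The finger is centred laterally, with its lower end at crop (250,455), just past the orange block. The plate looks unsunk. Next I cast that tip pixel onto the plate plane and recheck the sink.

```bash
python3 chk2.py; python3 - <<'E'
from h import *
c=dict(np.load("side0.npz")); u=np.array([.897,.442]);n=np.array([-.442,.897]); m=np.array([483.3,-99.4])
for z in(59,65,70,80):
    X=ray(c,[(286.7,270.8)],z)[0][:2]; print(z,X.round(1),"along/across from orange",((X-m)@u).round(1),((X-m)@n).round(1))
E
```

```text
15.75 [ 481.5 -100.3   32.7] F [ 4.400e-01  1.700e-01 -5.000e-02  4.000e-02  1.000e-02 -2.000e-02
 -5.248e+01 -1.395e+01]
edge shift px 0.04
263 202 198 168 110  64  52  49  48  47  47  52  75 127 180 214 225
264 173 169 149 101  62  51  54  49  47  48  56  86 134 180 212 221
265 161 155 136  97  63  53  51  46  47  49  66  95 133 168 191 206
266 175 161 142 106  71  53  50  50  52  57  81 111 138 156 169 177
267 179 171 160 129  88  57  50  49  52  71 100 129 147 155 156 157
268 163 167 166 143  99  62  51  51  63  88 122 143 154 156 153 149
269 147 150 149 130  94  66  58  59  76 105 136 150 155 153 148 143
270 148 144 138 123  99  83  75  75  92 122 143 152 154 150 145 141
271 165 148 138 130 117 112 103  98 110 132 143 147 150 147 142 140
272 175 152 142 137 134 131 126 121 125 136 142 144 145 144 140 139
59 [ 473.4 -107.1] along/across from orange -12.3 -2.5
65 [ 470.5 -110.6] along/across from orange -16.4 -4.4
70 [ 468.2 -113.6] along/across from orange -19.9 -6.1
80 [ 463.4 -119.6] along/across from orange -26.7 -9.3
```

With the tip at plate height, the ray puts its near face 12 mm behind the orange centre. That matches TCP −2 mm minus the 10 mm half pad, so contact should be essentially now.

>>> apply_moves --pt "1 1 0 0 0" --pt "1 1 0 0 0" --pt "1 0 0 0 0"

```text
t: 16.05
eef_pos: [481.6, -100.3, 30.7]
tcp_rot: [-1.685, 1.571, 0.344]
ft_force: [-0.3, -0.3, 2.7]
opening: 0.004
```

Contact: 2.7 N. Now a bit deeper.

>>> apply_moves --pt "1 1 0 0 0" --pt "1 1 0 0 0" --pt "1 1 0 0 0" --pt "1 0 0 0 0"

```text
t: 16.45
eef_pos: [481.6, -100.3, 27.7]
tcp_rot: [-1.599, 1.571, 0.43]
ft_force: [-0.5, 0.3, 5.6]
opening: 0.005
```

```bash
python3 chk2.py; python3 - <<'E'
from h import *
from scipy.spatial.transform import Rotation as Ro
s=status.state(); R=Ro.from_euler("xyz",s["tcp_rot"]).as_matrix(); p=s["eef_pos"]
for n,t in(("orange",[483.3,-99.4,59]),("blue",[619.7,-32.2,59])): print(n,(R.T@(np.array(t)-p)).round(1))
E
```

```text
16.65 [ 481.6 -100.3   27.8] F [-1.020e+00  1.500e-01  5.600e+00  6.000e-02  1.800e-01  1.000e-02
 -5.008e+01 -1.310e+01]
edge shift px 1.4
263 211 200 161 103  61  48  50  48  49  46  49  63 105 162 207 224
264 188 185 153 102  59  50  46  48  47  48  50  75 127 182 217 226
265 161 157 135  92  58  51  49  50  50  49  53  95 147 197 220 226
266 157 150 128  92  62  49  49  49  48  50  63 103 156 195 216 221
267 176 166 145 109  71  55  50  49  49  55  76 111 149 175 194 206
268 188 183 166 131  88  56  51  49  53  62  88 124 147 159 168 173
269 169 175 172 143  97  59  50  50  57  80 109 138 150 157 156 155
270 151 154 152 130  90  59  54  56  68 100 129 147 153 156 152 148
271 149 146 138 120  94  75  64  64  88 115 139 152 156 153 151 144
272 165 150 137 126 113 100  91  84 102 127 145 150 153 151 146 141
orange [-31.2  -1.9   0.1]
blue [-3.12e+01 -1.54e+02  1.00e-01]
```

The plate is sunk about 4.6 mm: 5.6 N, and the plate edge has shifted 1.4 px. The two measures agree. Starting the stroke along tool −y (towards blue).

>>> apply_moves --pt "1 0 -2 0 0" --pt "1 0 -4 0 0" --pt "1 0 -4 0 0" --pt "1 0 -4 0 0" --pt "1 0 -4 0 0" --pt "1 0 -4 0 0" --pt "1 0 -4 0 0" --pt "1 0 -4 0 0"

```text
t: 17.45
eef_pos: [507.9, -87.1, 27.6]
tcp_rot: [1.005, 1.569, 3.033]
ft_force: [-4.4, -1.9, 5.9]
opening: 0.003
```

```bash
python3 chk2.py|head -1 2>/dev/null; python3 - <<'E'
from h import *
from scipy.spatial.transform import Rotation as Ro
s=status.state(); R=Ro.from_euler("xyz",s["tcp_rot"]).as_matrix(); p=s["eef_pos"]
for n,t in(("m2",[517.4,-82.5,59]),("blue",[619.7,-32.2,59])): print(n,(R.T@(np.array(t)-p)).round(1))
E
```

```text
17.65 [508.5 -86.9  27.7] F [ -1.49   0.74   5.8    0.15   0.22   0.   -52.48 -14.37]
m2 [-31.3 -10.    0. ]
blue [ -31.2 -124.    -0. ]
```

The force is steady at 5.8 N and the tool is on the centre line. Continuing.

>>> apply_moves --pt "1 0 -4 0 0" --pt "1 0 -4 0 0" --pt "1 0 -4 0 0" --pt "1 0 -4 0 0" --pt "1 0 -4 0 0" --pt "1 0 -4 0 0" --pt "1 0 -4 0 0" --pt "1 0 -4 0 0" --pt "1 0 -4 0 0" --pt "1 0 -4 0 0"

```text
t: 18.65
eef_pos: [543.8, -69.4, 27.6]
tcp_rot: [1.072, 1.569, 3.101]
ft_force: [-3.5, -2.4, 5.1]
opening: 0.004
```

```bash
cat > chk3.py <<'E'
from h import *
from scipy.spatial.transform import Rotation as Ro
f=[]
for i in range(3): c=cam("side"); s=status.state(); f.append(s["ft_force"])
R=Ro.from_euler("xyz",s["tcp_rot"]).as_matrix(); p=s["eef_pos"]; print(s["t"],p.round(1),"F",np.mean(f,0).round(2),"to blue",(R.T@(np.array([619.7,-32.2,59])-p)).round(1))
cv2.imwrite("pics/now.png",cv2.resize(c["pixels"][175:295,245:385,::-1],None,fx=5,fy=5,interpolation=cv2.INTER_CUBIC))
E
python3 chk3.py; cp pics/now.png pics/side9.png
```

```text
18.8 [544.3 -69.3  27.7] F [-2.1   0.3   5.22] to blue [-31.3 -84.   -0. ]
```

View pics/side9.png

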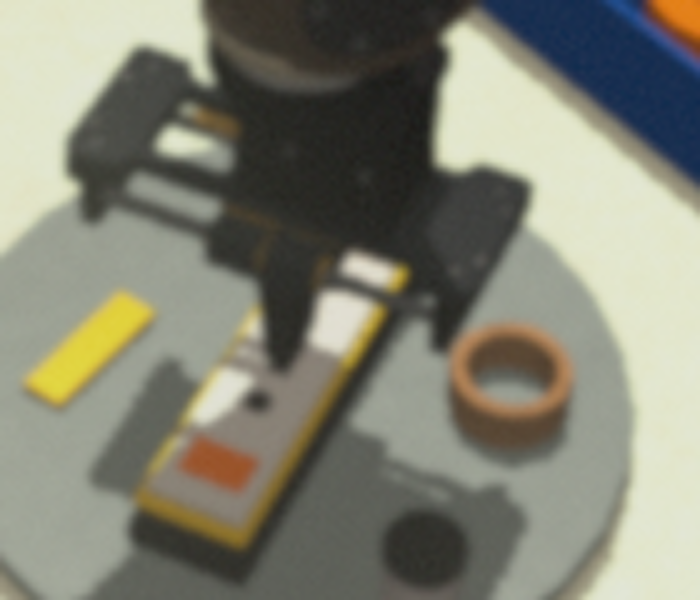

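The tip at crop (285,365) sits centred on the strip, between the first dot (257,400) and the hidden middle dot. The ring, pot and tag are untouched. Force is 5.2 N, so I continue.

>>> apply_moves --pt "1 0 -4 0 0" --pt "1 0 -4 0 0" --pt "1 0 -4 0 0" --pt "1 0 -4 0 0" --pt "1 0 -4 0 0" --pt "1 0 -4 0 0" --pt "1 0 -4 0 0" --pt "1 0 -4 0 0" --pt "1 0 -4 0 0" --pt "1 0 -4 0 0"

```text
t: 19.8
eef_pos: [579.7, -51.8, 27.6]
tcp_rot: [1.168, 1.569, -3.087]
ft_force: [-3.9, -1.8, 5.4]
opening: 0.004
```

```bash
python3 chk3.py
```

```text
19.95 [580.2 -51.7  27.7] F [-1.68 -0.    5.48] to blue [-31.3 -44.    0. ]
```

>>> apply_moves --pt "1 0 -4 0 0" --pt "1 0 -4 0 0" --pt "1 0 -4 0 0" --pt "1 0 -4 0 0" --pt "1 0 -4 0 0" --pt "1 0 -4 0 0" --pt "1 0 -4 0 0" --pt "1 0 -4 0 0" --pt "1 0 -4 0 0" --pt "1 0 -4 0 0"

```text
t: 20.95
eef_pos: [615.6, -34.2, 27.6]
tcp_rot: [1.191, 1.569, -3.063]
ft_force: [-3.6, -1.9, 5.6]
opening: 0.009
```

>>> apply_moves --pt "1 0 -3 0 0" --pt "1 0 -1 0 0" --pt "1 0 0 0 0" --pt "1 0 0 0 0"

```text
t: 21.35
eef_pos: [619.4, -32.4, 27.7]
tcp_rot: [1.182, 1.57, -3.073]
ft_force: [-3.1, -1.3, 5.5]
opening: 0.006
```

```bash
python3 chk3.py; cp pics/now.png pics/side10.png
```

```text
21.5 [619.3 -32.4  27.7] F [-2.84 -1.24  5.64] to blue [-31.3  -0.4   0. ]
```

View pics/side10.png

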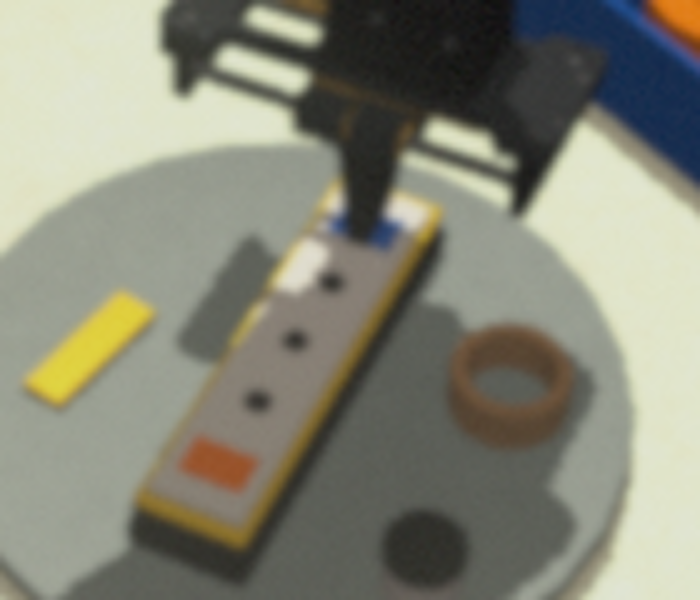

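The picture shows the tip resting on the blue block at crop (362,235), centred across the strip, with the bystanders unmoved. Force is 5.6 N. Handing in.

```bash
python3 -c "
from cell import env
print(env.job_done())"
```

```text
the job is handed in; nothing more can be done
None
```

I pressed the orange block, made the stroke over the three dots to the blue block with the shut fingertips, and handed the job in at about 21.5 s still pressing. The hand-in gives no verdict, so the result rests on my own checks.

**Last checks:**
- **Position:** the TCP was 0.4 mm from the measured blue centre, and the tip is visible on the blue block in the last picture.
- **Force:** the vertical force was 5.6 N at the end and 5.1–5.9 N at every reading during the stroke.
- **Sink:** that force means about 4.5 mm. An image check on the orange block gave 4.6 mm. I did not repeat the image check at blue.
- **Bystanders:** the tag, ring and pot look undisturbed in the last picture. I did not look again at the mug, label roll, screwdriver and cleaner after the arm went down, but nothing came near them.

**What disagreed:** contact came about 38 mm lower than the reported TCP height and tip extent of 11 mm predicted. I found the plate by small steps down, watching the force and the camera. I did not find the cause. Sideways, the images matched the reported pose, to within a few mm along the line of sight. In the first yaw the gripper body hid the tips, so I turned the tool 90° before contact, with nothing touched.

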